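Pack a sign's brass caps and snap the canister shut

TASK

Pour all five brass caps from the green cup into the blue canister, then stand the cup back upright on the table and let go of it. Then set the orange lid on the canister and press it down until the four clips snap over it and the force drops, and keep pressing firmly so that the soft gasket stays well squeezed: finish while still holding the lid pressed down. Leave the other things on the table where they are.

Things in the scene. Friction and masses are not known exactly. Their poses are not given: they have to be found in the camera images.
- canister: blue open round canister fixed on a square dark steel base plate (125 x 125 x 8 mm); place varies. Origin: centre of the plate's underside, z up. Inside: radius 35 mm, floor at z = 11 mm, fixed rim at z = 52 mm. On the rim a soft black gasket ring, inner radius 35.5 mm, free top at z = 60 mm. Four orange sprung clips around it, tops at z = 76 mm, at 45, 135, 225, 315 degrees from its x axis.
- clip_ring (a point): on the canister's axis at z = 68.5 mm, the height of the clips' round steel noses (radius 4 mm), which reach in to 41 mm from the axis and yield outward. Pushing the lid past them takes about 8 N down; then they snap in over its flange, the force drops (they even pull it down by about 10 N), and lower the gasket takes over (2 N per mm).
- gasket (a joint): how far the soft gasket ring is squeezed down, m: 0 free, about 0.001 when the lid is clipped but not pressed, 0.006 at its firm stop (about 12 N)
- lid: loose lid, 49 mm high, about 90 g. Origin: centre of its underside, z up. White tapered plug (radius 27 mm below, 32.5 mm at z = 6 to 10 mm), orange flange z = 10 to 17.5 mm, both edges bevelled (radius 44 mm, below 40 mm), round black grip. Any yaw fits. Height of its origin above the canister's: 50 mm on the free gasket, about 49 clipped and unpressed, 44 gasket fully squeezed.
- lid_grip (a point): on the lid's axis, 38 mm above its underside: where to pinch the round black grip (diameter 26 mm, from 17.5 to 49 mm above the underside)
- cup: loose green open pouring cup holding the five caps, about 90 g, 46 mm wide, 50 mm high. Origin: centre of its underside, z up. Floor top at z = 4 mm, x = -28 to 35 mm; the front is a spout plate sloping up and out at 45 degrees towards -x. At +x a black upright tab handle: 12 mm thick along y, x from 39 to 71 mm, z from 15 to 75 mm.
- cup_lip (a point): middle of the spout's edge, at (-66, 0, 45) mm in the cup's frame: the caps roll out here when the cup is tipped spout down by about 60 to 85 degrees
- cup_grip (a point): in the tab handle, at (56, 0, 55) mm in the cup's frame; pinch there from above across the cup's y axis
- cap0: brass ball cap 1 of 5, polished ball of diameter 18 mm with a stub (diameter 10 mm, end 12 mm from the ball's centre along +z), 12 g, starts in the cup. Origin: the ball's centre.
- cap1: brass ball cap 2 of 5, polished ball of diameter 18 mm with a stub (diameter 10 mm, end 12 mm from the ball's centre along +z), 12 g, starts in the cup. Origin: the ball's centre.
- cap2: brass ball cap 3 of 5, polished ball of diameter 18 mm with a stub (diameter 10 mm, end 12 mm from the ball's centre along +z), 12 g, starts in the cup. Origin: the ball's centre.
- cap3: brass ball cap 4 of 5, polished ball of diameter 18 mm with a stub (diameter 10 mm, end 12 mm from the ball's centre along +z), 12 g, starts in the cup. Origin: the ball's centre.
- cap4: brass ball cap 5 of 5, polished ball of diameter 18 mm with a stub (diameter 10 mm, end 12 mm from the ball's centre along +z), 12 g, starts in the cup. Origin: the ball's centre.
- paint_jar: closed paint jar with red cap, diameter 60, 80 mm high; bystander, leave alone. Origin: centre of its underside.
- varnish_tin: tin with yellow label, diameter 66, 90 mm high; bystander, leave alone. Origin: centre of its underside.
- tape_roll: tan tape roll lying flat, diameter 90, 24 mm high; bystander, leave alone. Origin: centre of its underside.
- squeegee: blue flat squeegee with grey felt edge, 80 x 100 x 14 mm; bystander, leave alone. Origin: centre of its underside.
- sanding_block: sanding block, 100 x 60 x 34 mm; bystander, leave alone. Origin: centre of its underside.
- marker: white marker with red cap lying flat, 130 mm long along x, 16 mm thick; bystander, leave alone. Origin: centre of its underside.
Not all that is in view belongs to the job. What is meant by the lid is not purple or turquoise, and is the larger of those in its own colour.

How it is judged (in metres and radians):
On the way, in this order (a step that is already met when the one before it is completed fails the run):
1. the cup, lifted and tipped, has its spout over the canister (angle between cup's own z axis and vertical above 0.6 rad and horizontal distance between cup_lip and canister below 0.08 m and z of cup_lip in the frame of canister above 0.05 m).
2. all five caps are in the canister (horizontal distance between each of cap0, cap1, cap2, cap3, cap4 and canister below 0.036 m and z of each of cap0, cap1, cap2, cap3, cap4 in the frame of canister below 0.05 m), for 0.2 s.
3. the cup stands upright on the table, released (angle between cup's own z axis and vertical below 0.12 rad and height (world z) of cup below 0.008 m and contact force between the fingers and cup below 0.1 N), for 0.2 s.
4. the lid has snapped under the clips, square and centred (z of lid in the frame of canister below 0.0495 m and horizontal distance between lid and canister below 0.005 m and angle between lid's own z axis and vertical below 0.07 rad), for 0.1 s.
At the end, for the whole second after the job is handed in: All five caps in the canister; cup upright (7 degrees) on the table, released; lid clipped on, within 5 mm of the axis, 4 degrees of level, underside under 49.5 mm above the canister's; the robot still presses the lid, at rest, with the gasket squeezed more than 3 of its 6 mm (all of step 2 and all of step 3 and all of step 4 and value of joint gasket above 0.003 m and contact force between any of the fingers, the arm and lid above 3 N and linear speed of lid below 0.02 m/s); the arm keeps its last pose, push and grip.
It fails at once if a bystander was shifted by more than 30 mm or tipped over (distance of any of paint_jar, varnish_tin, tape_roll, squeegee, sanding_block, marker from where it was at the start of the episode above 0.03 m or angle between any of paint_jar, varnish_tin, tape_roll, squeegee, sanding_block, marker's own z axis and vertical above 0.5 rad).
It also fails if it takes over 67 s, if anything falls off the work surface, if the arm or the gripper's body presses on something with over 40 N, if the wrist force passes 120 N, or if a joint passes its speed limit or range.

ROBOT

A 6-joint arm with a two-finger parallel gripper is mounted at the origin on the work surface. World frame = base frame: x ahead of the robot, y to its left, z up, the work surface at z = 0. Lengths are in mm, angles in degrees, forces in N, time in s.
With the tool pointing down it reaches from about 350 to 850 mm from the base axis. Payload 8.1 kg.
Tool frame: the origin (TCP) lies midway between the tips of the shut fingers; the grasp point (between the pads) lies 19 mm behind it; x points along the fingers, z is the direction in which the jaws open and shut, and the axes are right-handed (so a half turn about x gives the same grasp; the last joint's range is limited). The gripper opens to 85 mm and grips with 20 to 120 N. Pads are 22 mm wide; open, the fingers measure 114 mm over their backs; the gripper's body (76 mm by 85 mm) begins 54 mm behind the grasp point. The pads swing forward as they close: fully open they stand 13 mm farther back than shut.
Start: joints at [-76.914, 7.471, 85.268, -0, 87.261, -4.893], TCP at [185.225, -570.699, 231.292] pointing down, gripper open.
Joint ranges: [-169.43, 169.43], [-51.17, 129.36], [1.28, 143.12], [-76.62, 256.62], [0, 156.53], [-152.29, 152.29]. Speed limits (degrees/s): [136.94, 136.94, 159.86, 180, 180, 180].

INTERFACE

Orientations are given as [roll, pitch, yaw] about the fixed x, y, z axes, in that order (R = Rz(yaw) Ry(pitch) Rx(roll)).
In Python, from bench import r gives the robot as it stands. The module is installed in compiled form; this text tells all that it offers.
- The arm moves only by the tool servo_tool, never from a script. Its argument "commands" is a list that holds one entry, the list of rows, each a list of 7 numbers: the closure in counts, from 0 (fully open) to 255 (shut), then the shift along the tool's x, y, z in cm, then the turn, a rotation vector about the tool's x, y, z in degrees. A call has 1 to 8 rows; each row is the pose to reach, as a shift and turn from the pose commanded when the call began, along the tool's axes at that moment; what a row does not reach only later rows make up. A row lasts 1/10 s, in which the tool goes at most 50 mm and 8.59 degrees, less where a joint would pass 70% of its speed; a pose out of reach is approached as far as the arm can. A call with a gripper value outside its range is refused whole. The fingers move at their own pace and stop on an object; "force" is the grip in N (left out, the last holds). Time passes only in rows, so rows that repeat a pose let the fingers close. It gives the time, the measured TCP pose, the force and the opening at its end, in the units of the state.
- r.sense(): the state, without advancing time (a new reading comes with each control period).
- r.snapshot(name): name is "side" or "top" or "wrist"; returns (picture, depth): 480x640x3 uint8, red, green, blue; 480x640 float32, mm along the optical axis (not along the pixel's ray), 0 where there is no reading.
- r.calibration(name): a dict with "fx", "fy", "cx", "cy" (pixels), "pose" (4x4, takes a point from camera to world coordinates). Camera axes: x right, y down, z forward; pixel columns grow to the right and rows downward; lengths in mm; the calibration is good to about 2 mm. A picture is of the moment at which its call begins: read the wrist's pose just before it. calibration takes no time and is no camera call; for the wrist camera it gives the pose at the moment of the call.
- r.hand_in(): hands the job in, once; it reports no verdict.
The state is a dict: "time": time; "joint_pos": joint angles; "qd": joint speeds; "joint_efforts": joint torques, N m; "tool_pos": TCP position; "tcp_rot": TCP orientation; "ft_force": force on the tool from outside, world axes, zero at the start; "wrist_torque": the same for the moment, N m; "finger_gap": finger opening in mm.
Only numpy, scipy, OpenCV 4.12 (cv2) and the standard library are available. Lean on these libraries where they do the work, as an engineer would, in place of code of your own. Each camera call takes 0.05 s, during which the arm holds its last target.

## Working session

There is one attempt and no reset: what is moved stays moved. The work goes in short steps, Python scripts to look and compute and a tool call to move; the robot and the scene stay as the last step left them, time stands still between calls to the robot, and variables do not carry over. Pictures are saved under pics/ and viewed, and the job is handed in when it is done.

Besides the shell and the picture viewer there is one more tool, called after "Emit:" by a JSON object that holds its "method" and its "body", one argument or row to a line. servo_tool: Moves the arm, as the interface text tells. Its arguments: {"type":"object","properties":{"commands":{"type":"array","items":{"type":"array","items":{"type":"array","items":{"type":"number"}}}},"force":{"type":"number"}},"required":["commands"]}

```bash
mkdir -p pics
cat > h.py <<'E'
import numpy as np, cv2
from bench import r
def snap(n,f):
    c=r.calibration(n); p,d=r.snapshot(n)
    cv2.imwrite('pics/%s.png'%f,p[:,:,::-1]); np.savez('pics/%s.npz'%f,p=p,d=d,K=[c['fx'],c['fy'],c['cx'],c['cy']],T=np.array(c['pose']))
def load(f):
    z=np.load('pics/%s.npz'%f); p,d,K,T=z['p'],z['d'],z['K'],z['T']
    v,u=np.mgrid[0:480,0:640]
    X=np.stack([(u-K[2])/K[0]*d,(v-K[3])/K[1]*d,d],-1)
    W=X@T[:3,:3].T+T[:3,3]; W[d==0]=np.nan
    return p,d,W,K,T
E
python3 - <<'E'
from h import *
print(r.sense())
snap('top','top0');snap('side','side0')
for n in('top','side','wrist'):print(n,r.calibration(n))
E
```

```text
{'time': 0.0, 'joint_pos': array([-7.69145305e+01,  7.51750712e+00,  8.53294344e+01,  9.56906990e-05,
        8.72605378e+01, -4.89268513e+00]), 'qd': array([ 0.07159624, -0.0455854 , -0.08311791,  0.07737222,  0.06245757,
        0.05690746]), 'joint_efforts': array([-4.20913175e-04, -5.69409120e+01, -5.00546551e+01, -1.36977692e-04,
        1.50619989e-02,  3.55508902e-06]), 'tool_pos': array([ 185.09381905, -570.16124986,  230.21792574]), 'tcp_rot': array([175.05636639,  89.89252062, 103.03451641]), 'ft_force': array([ 0.0627971 , -0.94413085, -0.28951486]), 'wrist_torque': array([-0.03747341, -0.00821162, -0.02294164]), 'finger_gap': 85.54745944447671}
top {'fx': 589.4493705505872, 'fy': 589.4493705505872, 'cx': 317.4797362998807, 'cy': 238.0011039102554, 'pose': array([[ 1.97733966e-02, -9.85306909e-01,  1.69644654e-01,
         3.00904692e+02],
       [-9.99782326e-01, -1.83565128e-02,  9.91657261e-03,
        -1.24196257e+00],
       [-6.65678323e-03, -1.69803811e-01, -9.85455404e-01,
         1.45194081e+03],
       [ 0.00000000e+00,  0.00000000e+00,  0.00000000e+00,
        
[... 234 characters left out ...]
875e-01,  4.18522241e-01, -7.05568462e-01,
         8.67203954e+02],
       [ 1.25938537e-02, -8.55493491e-01, -5.17660392e-01,
         7.01204174e+02],
       [ 0.00000000e+00,  0.00000000e+00,  0.00000000e+00,
         1.00000000e+00]])}
wrist {'fx': 332.09609105735933, 'fy': 332.09609105735933, 'cx': 321.2161880333495, 'cy': 236.65551144199978, 'pose': array([[ 3.08340605e-01, -9.06375237e-01, -2.88807897e-01,
         2.58654165e+02],
       [-9.51275001e-01, -2.94231474e-01, -9.22155794e-02,
        -5.46481059e+02],
       [-1.39445564e-03,  3.03169540e-01, -9.52935615e-01,
         3.73547511e+02],
       [ 0.00000000e+00,  0.00000000e+00,  0.00000000e+00,
         1.00000000e+00]])}
```

View pics/top0.png

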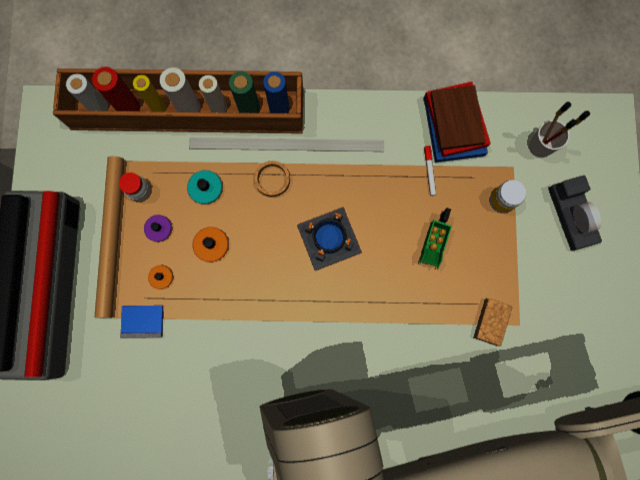

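View pics/side0.png

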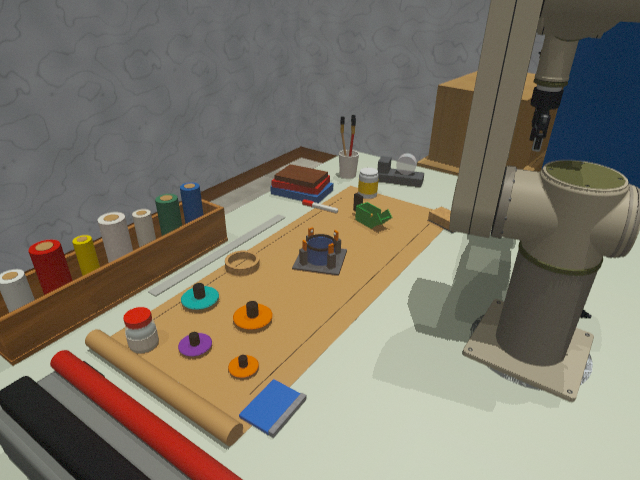

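The top view shows the canister at (330,238), the green cup at (436,243) with its handle at (446,214), and the larger orange lid at (210,244). I'll measure these from depth.

Run:
```python
from h import *
p,d,W,K,T=load('top0')
hsv=cv2.cvtColor(p,cv2.COLOR_RGB2HSV)
def reg(u0,u1,v0,v1,m):
    M=np.zeros(d.shape,bool);M[v0:v1,u0:u1]=1
    return M&m&(d>0)
H,S,V=[hsv[...,i].astype(int) for i in range(3)]
print('table z', np.nanmedian(W[270:290,400:440,2]))
def circ(P):
    A=np.c_[2*P[:,:2],np.ones(len(P))];b=(P[:,:2]**2).sum(1)
    s=np.linalg.lstsq(A,b,rcond=None)[0];return s[:2],np.sqrt(s[2]+s[:2]@s[:2])
# lid
m=reg(185,235,218,268,(S>120)&(V>120)&(W[...,2]>14)&(W[...,2]<22)); P=W[m]
print('lid flange',len(P),np.median(P,0),(P.min(0)+P.max(0))/2,P.max(0)-P.min(0)); 
m=reg(185,235,218,268,W[...,2]>40);print('lid grip',m.sum(),W[m].mean(0),(W[m].min(0)+W[m].max(0))/2)
m=reg(290,370,195,280,W[...,2]>40);P=W[m];print('can hi',m.sum(),P.mean(0),circ(P[(P[:,2]<66)]),P[:,2].max())
m=reg(290,370,195,280,(W[...,2]>4)&(W[...,2]<12));P=W[m];rr=cv2.minAreaRect(P[:,:2].astype(np.float32));print('plate',rr)
m=reg(290,370,195,280,(W[...,2]>66));P=W[m];print('clips');
n,l=cv2.connectedComponents(m.astype(np.uint8))
for i in range(1,n):print((l==i).sum(),W[l==i].mean(0))
# cup
m=reg(410,460,200,275,(H>45)&(H<85)&(S>100));P=W[m]
print('cup',m.sum(),P.min(0),P.max(0)); 
m2=reg(410,460,200,275,W[...,2]>58);P2=W[m2];print('tab',m2.sum(),P2.mean(0),cv2.minAreaRect(P2[:,:2].astype(np.float32)))
print('cuprect',cv2.minAreaRect(P[:,:2][P[:,2]>40].astype(np.float32)))
cv2.imwrite('pics/zoom0.png',cv2.resize(p[190:290,290:470,::-1],None,fx=4,fy=4,interpolation=cv2.INTER_CUBIC))
```

```text
table z 1.3510614260612783
lid flange 659 [524.90288057 277.15849678  17.50247812] [528.19936975 278.44025622  18.01248098] [85.60510944 85.51553217  7.9558366 ]
lid grip 90 [526.41451586 278.06959867  48.39536144] [525.97451083 277.93332168  48.3597024 ]
can hi 496 [549.25663568 -14.5893688   58.12714984] (array([545.74774993, -14.39065238]), np.float64(44.332780114045626)) 80.61861488719455
plate ((554.3048706054688, -16.74394989013672), (213.057861328125, 198.87759399414062), 1.089943766593933)
clips
22 [592.64274312 -33.12470942  73.78197756]
23 [566.71895089  29.34260807  73.87931218]
1 [541.65629265  23.43685083  66.35098971]
1 [536.76425033  20.94130926  66.91654677]
24 [529.99213856 -58.49922401  73.0081216 ]
1 [523.3777144  -45.92897742  67.86256086]
1 [513.23122173  -5.70019046  66.37512757]
23 [503.94528291   3.93960371  73.56083236]
cup 702 [ 475.24662674 -316.89874041   -3.28864135] [ 608.89474106 -233.34380241   65.97592229]
tab 98 [ 583.41579024 -287.29192971   71.45965221] ((554.1171264648438, -275.934326171875), (45.3968620300293, 130.4135284423828), 74.1738510131836)
cuprect ((543.82666015625, -275.5480041503906), (46.3132438659668, 132.7166290283203), 71.99018859863281)
```

View pics/zoom0.png

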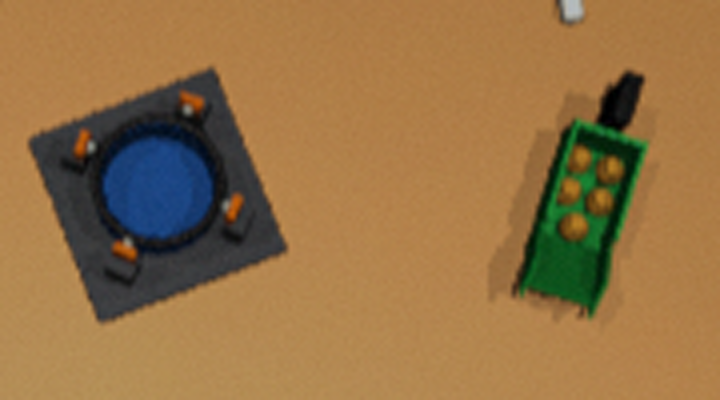

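Run:
```python
from h import *
p,d,W,K,T=load('top0')
m=np.zeros(d.shape,bool);m[200:232,425:465]=1
m&=(W[...,2]>68)&(W[...,2]<82); P=W[m]
n,l=cv2.connectedComponents(m.astype(np.uint8))
for i in range(1,n):
    Q=W[l==i]; print(len(Q),Q.mean(0),cv2.minAreaRect(Q[:,:2].astype(np.float32)))
g=(p[...,1].astype(int)>p[...,0]+15)&(p[...,1]>p[...,2]+15)
m=np.zeros(d.shape,bool);m[200:275,410:460]=1
m&=g&(W[...,2]>42)&(W[...,2]<56);Q=W[m];print(len(Q),cv2.minAreaRect(Q[:,:2].astype(np.float32)),Q[:,2].max())
for v in range(205,225):print(v,[tuple(np.round(W[v,u]).astype(int)) for u in range(440,452,2)])
```

```text
71 [ 599.98507001 -293.26983444   74.90960183] ((600.1912231445312, -293.7581481933594), (12.705083847045898, 31.99472999572754), 73.78717803955078)
199 ((534.3467407226562, -272.84991455078125), (47.04347229003906, 112.0721435546875), 71.99018859863281) 55.93514074904624
205 [(np.int64(642), np.int64(-294), np.int64(-3)), (np.int64(641), np.int64(-298), np.int64(2)), (np.int64(641), np.int64(-304), np.int64(0)), (np.int64(642), np.int64(-310), np.int64(-5)), (np.int64(641), np.int64(-313), np.int64(2)), (np.int64(640), np.int64(-318), np.int64(5))]
206 [(np.int64(638), np.int64(-293), np.int64(2)), (np.int64(640), np.int64(-300), np.int64(-7)), (np.int64(637), np.int64(-303), np.int64(5)), (np.int64(637), np.int64(-308), np.int64(6)), (np.int64(639), np.int64(-314), np.int64(0)), (np.int64(638), np.int64(-318), np.int64(5))]
207 [(np.int64(635), np.int64(-293), np.int64(3)), (np.int64(636), np.int64(-299), np.int64(-2)), (np.int64(636), np.int64(-303), np.int64(1)), (np.int64(636), np.int64(-309), np.int64(1)), (np.int64(636), np.int64(-314), np.int64(1)), (np.int64(636), np.int64(-
[... 4286 characters left out ...]
8), np.int64(-9223372036854775808), np.int64(-9223372036854775808))]
223 [(np.int64(585), np.int64(-283), np.int64(48)), (np.int64(584), np.int64(-288), np.int64(51)), (np.int64(584), np.int64(-292), np.int64(52)), (np.int64(594), np.int64(-307), np.int64(4)), (np.int64(595), np.int64(-313), np.int64(0)), (np.int64(595), np.int64(-317), np.int64(3))]
224 [(np.int64(583), np.int64(-284), np.int64(46)), (np.int64(582), np.int64(-288), np.int64(49)), (np.int64(583), np.int64(-293), np.int64(48)), (np.int64(583), np.int64(-298), np.int64(50)), (np.int64(594), np.int64(-314), np.int64(-5)), (np.int64(594), np.int64(-320), np.int64(-8))]<stdin>:11: RuntimeWarning: invalid value encountered in cast
```

```bash
cat >> h.py <<'E'
from scipy.spatial.transform import Rotation as Ro
def Rt(rpy): return Ro.from_euler('xyz',rpy,degrees=True).as_matrix()
def cur():
    s=r.sense(); return s,np.array(s['tool_pos']),Rt(s['tcp_rot'])
def rel(p,R,p1,R1):
    s=R.T@(p1-p)/10; w=Ro.from_matrix(R.T@R1).as_rotvec(degrees=True)
    return np.round(s,2),np.round(w,1)
def down(yaw,flip=0):  # jaws (tool z) along cup y axis for cup yaw
    a=np.radians(yaw+90+180*flip); z=np.array([np.cos(a),np.sin(a),0]);x=np.array([0,0,-1.]);return np.c_[x,np.cross(z,x),z]
def Rj(q):
    q=np.array(q); return (Ro.from_euler('z',q[0],degrees=True)*Ro.from_euler('y',q[1]+q[2],degrees=True)*Ro.from_euler('z',q[3],degrees=True)*Ro.from_euler('y',q[4],degrees=True)*Ro.from_euler('z',q[5],degrees=True)).as_matrix()
E
python3 - <<'E'
from h import *
s,p,R=cur()
print(np.round(Rj(s['joint_pos']).T@R,3)); print(R.round(3))
for f in(0,1):print(rel(p,R,np.array([600,-293.3,130]),down(-17,f)))
q,d,W,K,T=load('top0')
for n,(u,v) in dict(tin=(512,192),marker=(431,175)).items():print(n,W[v,u])
E
```

```text
[[-0.  0. -1.]
 [ 0.  1.  0.]
 [ 1. -0. -0.]]
[[-0.     0.951  0.309]
 [ 0.002  0.309 -0.951]
 [-1.     0.    -0.002]]
(array([ 10.06,  48.01, -13.52]), array([-1.45e+02, -0.00e+00, -1.00e-01]))
(array([ 10.06,  48.01, -13.52]), array([35. , -0.1,  0. ]))
tin [ 653.19748669 -444.74336632   95.46904118]
marker [ 713.92868744 -268.92251841   16.85282079]
```

Emit:
{"method": "servo_tool", "body": {
  "commands": [
    [[0,9,48,-13.5,35,0,0],[0,9,48,-13.5,35,0,0],[0,9,48,-13.5,35,0,0],[0,9,48,-13.5,35,0,0],[0,9,48,-13.5,35,0,0],[0,9,48,-13.5,35,0,0],[0,9,48,-13.5,35,0,0],[0,9,48,-13.5,35,0,0]]
  ],
  "force": 60
}}

```text
time: 0.9
tool_pos: [505.2, -356.8, 161.4]
tcp_rot: [-104.1, 90.0, 148.9]
ft_force: [0.4, -0.3, 0.3]
finger_gap: 85.4
```

```bash
cat > st.py <<'E'
from h import *
s,p,R=cur()
print(round(s['time'],2),'q',s['joint_pos'].round(1),'p',p.round(1),'x',R[:,0].round(2),'z',R[:,2].round(2),'F',s['ft_force'].round(1),'gap',round(s['finger_gap'],1))
open('log.txt','a').write(repr((list(s['joint_pos']),list(p)))+'\n')
E
python3 st.py
```

```text
0.9 q [-40.   12.7  86.8  -0.   80.5  67.1] p [ 505.2 -356.8  161.4] x [-0.  0. -1.] z [-0.29 -0.96 -0.  ] F [ 0.4 -0.3  0.3] gap 85.4
```

Run:
```python
from h import *
s,p,R=cur(); print(s['qd'].round(1))
print(rel(p,R,np.array([600,-293.3,110]),down(-17,1)))
```

```text
[ 44.6  28.  -22.5  -0.1  -5.9  44.5]
(array([ 5.14,  7.21, -8.84]), array([-0., -0.,  0.]))
```

Emit:
{"method": "servo_tool", "body": {
  "commands": [
    [[0,5,6.5,-8,0,0,0],[0,5,6.5,-8,0,0,0],[0,5,6.5,-8,0,0,0],[0,5,6.5,-8,0,0,0],[0,5,6.5,-8,0,0,0]]
  ]
}}

```text
time: 1.4
tool_pos: [589.0, -301.4, 112.1]
tcp_rot: [-59.4, 89.9, -166.4]
ft_force: [-1.3, -0.3, -0.1]
finger_gap: 85.2
```

```bash
python3 st.py
python3 - <<'E'
from h import *
s,p,R=cur(); print(s['qd'].round(1))
print(rel(p,R,np.array([600,-293.3,110]),down(-17,1)))
snap('wrist','w1')
E
```

```text
1.4 q [-31.5  21.4  81.6  -0.   77.   75.5] p [ 589.  -301.4  112.1] x [-0. -0. -1.] z [-0.29 -0.96  0.  ] F [-1.3 -0.3 -0.1] gap 85.2
[-1.4 -1.5 -0.2 -0.  -0.  -0. ]
(array([ 0.21,  0.82, -1.09]), array([-0.,  0.,  0.]))
```

View pics/w1.png

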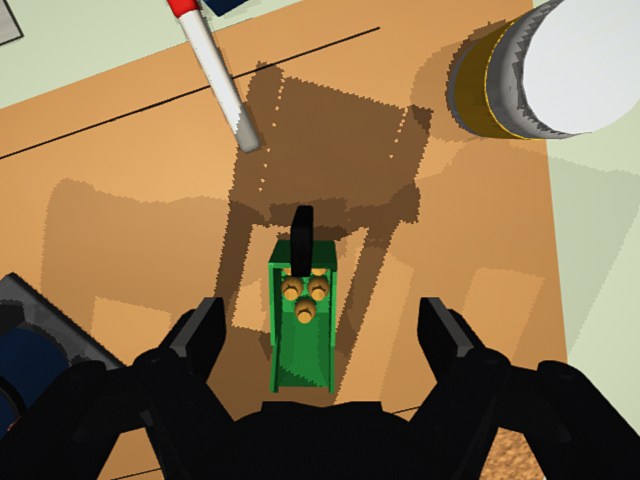

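The wrist view shows the tab's top near (303,215) and the cup between the open fingers. Next I'll refine the tab pose and fit the arm's link lengths.

Run:
```python
from h import *
p,d,W,K,T=load('w1')
m=np.zeros(d.shape,bool);m[195:285,285:325]=1
m&=(W[...,2]>69)&(W[...,2]<82)&(p.max(2)<70);Q=W[m];print(len(Q),Q.mean(0),cv2.minAreaRect(Q[:,:2].astype(np.float32)))
g=(p[...,1].astype(int)>p[...,0]+15)&(p[...,1]>p[...,2]+15)
m=np.zeros(d.shape,bool);m[230:400,260:350]=1
m&=g&(W[...,2]>44)&(W[...,2]<54);Q=W[m];print(len(Q),cv2.minAreaRect(Q[:,:2].astype(np.float32)))
from scipy.optimize import least_squares
L=[([-76.914,7.471,85.268,0,87.261,-4.893],[185.225,-570.699,231.292])]+[eval(l) for l in open('log.txt')]
for a,b in L:
    print(np.hypot(b[0],b[1]),b[2],a[1],a[1]+a[2])
```

```text
1085 [ 603.94476339 -293.68930641   75.06079822] ((603.0487060546875, -293.0867614746094), (12.140379905700684, 31.546419143676758), 72.14257049560547)
1702 ((535.5050659179688, -271.27392578125), (46.07014083862305, 115.5975112915039), 72.12772369384766)
600.0047076698648 231.292 7.471 92.739
618.5120945701542 161.38298882068997 12.668334957283477 99.49348893497071
661.6154495903543 112.11722139694533 21.394922607408546 103.0369164067329
```

Emit:
{"method": "servo_tool", "body": {
  "commands": [
    [[0,3,1,-1.15,1,0,0],[0,7.6,1,-1.15,1,0,0],[0,7.6,1,-1.15,1,0,0],[255,7.6,1,-1.15,1,0,0],[255,7.6,1,-1.15,1,0,0],[255,7.6,1,-1.15,1,0,0],[255,7.6,1,-1.15,1,0,0],[255,7.6,1,-1.15,1,0,0]]
  ],
  "force": 60
}}

```text
time: 2.25
tool_pos: [603.2, -293.3, 37.6]
tcp_rot: [78.3, 89.9, -29.7]
ft_force: [0.3, 1.5, 0.9]
finger_gap: 12.0
```

```bash
python3 st.py
python3 - <<'E'
from h import *
from scipy.optimize import least_squares
L=[([-76.914,7.471,85.268,0,87.261,-4.893],[185.225,-570.699,231.292])]+[eval(l) for l in open('log.txt')]
# unknown: L2,L3, e (elbow offset), hz, with tool down => r = a+L2 s2 + L3 s23 + e c23 ; z = h+L2 c2+L3 c23 - e s23
A=[];b=[]
for q,p in L:
    q=np.radians(q);s=q[1]+q[2]
    A.append([np.sin(q[1]),np.sin(s),0]);b.append(np.hypot(*p[:2]))
    A.append([np.cos(q[1]),np.cos(s),1]);b.append(p[2])
print(np.linalg.lstsq(np.array(A),np.array(b),rcond=None))
E
```

```text
2.25 q [-30.3  27.   82.7   0.   70.2  77.7] p [ 603.2 -293.3   37.6] x [ 0. -0. -1.] z [-0.31 -0.95  0.  ] F [0.3 1.5 0.9] gap 12.0
(array([321.08175036, 557.74328144, -60.44660115]), array([7.35238994]), np.int32(3), array([2.79407816, 2.0395821 , 0.1822968 ]))
```

Emit:
{"method": "servo_tool", "body": {
  "commands": [
    [[255,-5,0,0,0,0,0],[255,-10,0,0,0,0,0],[255,-15,0,0,0,0,0],[255,-18,0,0,0,0,5],[255,-18,0,0,0,0,12],[255,-18,0,0,0,0,20],[255,-18,0,0,0,0,20],[255,-18,0,0,0,0,20]]
  ],
  "force": 80
}}

```text
time: 3.05
tool_pos: [601.2, -292.2, 215.6]
tcp_rot: [90.1, 70.2, -18.0]
ft_force: [0.8, 0.2, -0.8]
finger_gap: 11.1
```

```bash
python3 st.py
cat > fit.py <<'E'
from h import *
from scipy.optimize import least_squares
L=[([-76.914,7.471,85.268,0,87.261,-4.893],[185.225,-570.699,231.292])]+[eval(l) for l in open('log.txt')]
RT=np.array([[0,0,-1],[0,1,0],[1,0,0.]])
def fk(v,q):
    a,h,L2,e,L3,L6=v
    Rz=lambda t:Ro.from_euler('z',t,degrees=True).as_matrix(); Ry=lambda t:Ro.from_euler('y',t,degrees=True).as_matrix()
    p=Rz(q[0])@(np.array([a,0,h])+Ry(q[1])@np.array([0,0,L2])+Ry(q[1]+q[2])@np.array([e,0,L3]))
    R=Rj(q); return p+R@[0,0,L6],R@RT
def fit():
    f=lambda v:np.concatenate([fk(v,q)[0]-np.array(p) for q,p in L]+[0.01*(np.array(v)-[0,380,380,0,400,300])])
    return least_squares(f,[0,380,380,0,400,300]).x
def ik(v,p,R,q0):
    lo=np.array([-169,-51,1.5,-76,0.5,-152.]);hi=np.array([169,129,143,256,156,152.])
    f=lambda q:np.concatenate([(fk(v,q)[0]-p)/10,10*(fk(v,q)[1]-R).ravel()])
    s=least_squares(f,np.clip(q0,lo+.1,hi-.1),bounds=(lo,hi)); return s.x,s.cost
E
python3 - <<'E'
from fit import *
v=fit();print(v.round(1))
for q,p in L:print((fk(v,q)[0]-p).round(1))
E
```

```text
3.05 q [-33.1   0.3  96.7   5.6  64.   73.3] p [ 601.2 -292.2  215.6] x [ 0.32 -0.1  -0.94] z [-0.31 -0.95 -0.  ] F [ 0.8  0.2 -0.8] gap 11.1
[ 38.3 563.9 653.  397.5 494.2 566.8]
[-49.9 -11.6  -7.4]
[-43.2 -30.7  -0.7]
[-19.8 -48.1  -5.7]
[-26.9 -43.6   0.4]
[-12.9 -31.4  13.4]
```

```bash
python3 - <<'E'
s=open('fit.py').read()
s=s.replace("a,h,L2,e,L3,L6=v","a,h,L2,e,L3,L6,b=v").replace("np.array([e,0,L3])","np.array([e,b,L3])").replace("[0,380,380,0,400,300]","[0,380,380,0,400,300,50]")
open('fit.py','w').write(s)
E
python3 - <<'E'
from fit import *
v=fit();print(v.round(1))
for q,p in L:print((fk(v,q)[0]-p).round(1))
E
```

```text
[2.000e-01 3.178e+02 3.688e+02 6.120e+01 5.532e+02 3.646e+02 5.120e+01]
[-0.  0. -0.]
[ 0. -0. -0.]
[-0.  0.  0.]
[ 0. -0.  0.]
[-0. -0. -0.]
```

```bash
cat >> fit.py <<'E'
def cupR(phi,tilt):
    return (Ro.from_euler('z',phi,degrees=True)*Ro.from_euler('y',-tilt,degrees=True)).as_matrix()
# cup->tool: tool x=-cup z, tool z=-cup y, tool y = z x x
RCT=np.c_[[0,0,-1.],[1,0,0],[0,-1,0]]
GR=np.array([57.,0,56.5])  # tcp-19 behind in cup frame: tcp at (57,0,37.5)
def pourpose(phi,tilt,can,off,zl):
    R=cupR(phi,tilt); cx=np.array([np.cos(np.radians(phi)),np.sin(np.radians(phi)),0])
    lip=np.array([can[0],can[1],zl])+off*cx
    org=lip-R@[-66,0,45.]; return org+R@[57.,0,37.5],R@RCT,org
E
python3 - <<'E'
from fit import *
v=fit();can=[548,-14.6]
q0=np.array(L[-1][0])
p,R,_=pourpose(-18,20,[601.2-110,-292.2],0,200);print(R.round(2))
for phi in range(-180,181,20):
    best=None
    for g in [q0]+[np.array([a,b,c,d,e,f]) for a in(-20,20) for b,c in((0,100),(-20,120)) for d in(0,60,120,180) for e in(40,90) for f in(-120,-60,0,60,120)]:
        p,R,_=pourpose(phi,80,can,18,84); q,c=ik(v,p,R,g)
        if c<1e-4 and (best is None or np.abs(q-q0).max()<np.abs(best-q0).max()):best=q
    print(phi,None if best is None else best.round(0),p.round(0))
E
```

```text
[[ 0.33  0.89 -0.31]
 [-0.11 -0.29 -0.95]
 [-0.94  0.34  0.  ]]
-180 [  -4.   67.   38.  -10.  155. -100.] [501. -15. 204.]
-160 [   3.   64.   42.  -34.  149. -123.] [504. -31. 204.]
-140 [  10.   57.   53.  -47.  137. -134.] [512. -45. 204.]
-120 [  16.   48.   67.  -56.  124. -139.] [525. -55. 204.]
-100 [  22.   38.   83.  -64.  110. -141.] [540. -61. 204.]
-80 [  26.   27.  100.  -73.   96. -141.] [556. -61. 204.]
-60 None [571. -55. 204.]
-40 None [584. -45. 204.]
-20 None [592. -31. 204.]
0 None [595. -15. 204.]
20 None [592.   1. 204.]
40 [-43.   1. 132.  87.  78. -42.] [584.  15. 204.]
60 [-42.  16. 115.  75.  93. -42.] [571.  26. 204.]
80 [-38.  28.  98.  65. 106. -42.] [556.  31. 204.]
100 [-32.  40.  81.  56. 119. -43.] [540.  31. 204.]
120 [-26.  50.  65.  48. 132. -47.] [525.  26. 204.]
140 [-19.  58.  51.  37. 144. -55.] [512.  15. 204.]
160 [-12.  64.  41.  18. 153. -72.] [504.   1. 204.]
180 [  -4.   67.   38.  -10.  155. -100.] [501. -15. 204.]
```

Run:
```python
from fit import *
v=fit();can=[548,-14.6]
s,p,R=cur();q=s['joint_pos']
p2,R2,_=pourpose(90,20,can,20,110)
R1=cupR(45,20)@RCT; p1=np.array([590,-150,235.])
for a,b in((p1,R1),(p2,R2)):
    q,c=ik(v,a,b,q); print(a.round(1),q.round(0),c)
for t in(35,50,65,75,80,85):
    a,b,_=pourpose(90,t,can,18,84);q,c=ik(v,a,b,q); print(t,a.round(1),q.round(0),c)
print(rel(p,R,p1,R1)); print(rel(p1,R1,p2,R2))
```

```text
[ 590. -150.  235.] [-31.   1.  94.  20.  80.  12.] 1.7627894292975364e-26
[548.  123.5 145. ] [ -5.   4. 101.  20.  78. -10.] 1.3569260539738776e-25
35 [548.  108.5 148.4] [-16.   8. 101.  34.  83. -23.] 1.13796378969423e-25
50 [548.   88.2 173.4] [-24.  14.  98.  44.  93. -33.] 6.0694805567623644e-24
65 [548.   62.2 192.3] [-31.  23.  94.  53. 103. -39.] 1.2031758075273062e-24
75 [548.   42.5 200.9] [-34.  30.  91.  58. 109. -42.] 6.917693841206071e-29
80 [548.   32.1 203.8] [-35.  34.  89.  60. 112. -43.] 1.9794450940508664e-27
85 [548.   21.6 205.9] [-36.  38.  87.  63. 116. -43.] 3.086185610768158e-28
(array([ -3.67,  -4.49, -13.17]), array([-59.3,  21.4,   0.2]))
(array([ 14.06,  12.31, -22.31]), array([-42.3,  15.4,  -0. ]))
```

Emit:
{"method": "servo_tool", "body": {
  "commands": [
    [[255,-3.7,-4.5,-13.2,-59.3,21.4,0.2],[255,-3.7,-4.5,-13.2,-59.3,21.4,0.2],[255,-3.7,-4.5,-13.2,-59.3,21.4,0.2],[255,-3.7,-4.5,-13.2,-59.3,21.4,0.2],[255,-3.7,-4.5,-13.2,-59.3,21.4,0.2],[255,-3.7,-4.5,-13.2,-59.3,21.4,0.2],[255,-3.7,-4.5,-13.2,-59.3,21.4,0.2],[255,-3.7,-4.5,-13.2,-59.3,21.4,0.2]]
  ]
}}

```text
time: 3.85
tool_pos: [593.6, -152.1, 238.0]
tcp_rot: [89.0, 69.9, 44.4]
ft_force: [0.3, -0.3, -1.5]
finger_gap: 11.2
```

```bash
cat > plan.py <<'E'
import sys
from fit import *
v=fit();can=[548,-14.6]
s,p,R=cur();q=s['joint_pos'];print('qd',np.abs(s['qd']).max().round(1))
phi,zl,off=map(float,sys.argv[1:4])
for t in map(float,sys.argv[4:]):
    a,b,_=pourpose(phi,t,can,off,zl);q,c=ik(v,a,b,q)
    print(t,a.round(1),q.round(0),round(c,5),*rel(p,R,a,b))
E
python3 st.py; python3 plan.py 90 130 20 20
```

```text
3.85 q [-30.7   1.5  93.2  19.6  80.6  11.4] p [ 593.6 -152.1  238. ] x [ 0.24  0.24 -0.94] z [ 0.71 -0.7   0.01] F [ 0.3 -0.3 -1.5] gap 11.2
qd 23.5
20.0 [548.  123.5 165. ] [ -5.   3. 100.  20.  80.  -9.] 0.0 [ 12.36  12.97 -22.65] [-41.8  15.6   0.1]
```

Emit:
{"method": "servo_tool", "body": {
  "commands": [
    [[255,12.2,13,-22.3,-42.3,15.4,0],[255,12.2,13,-22.3,-42.3,15.4,0],[255,12.2,13,-22.3,-42.3,15.4,0],[255,12.2,13,-22.3,-42.3,15.4,0],[255,12.2,13,-22.3,-42.3,15.4,0],[255,12.2,13,-22.3,-42.3,15.4,0],[255,12.2,13,-22.3,-42.3,15.4,0],[255,12.2,13,-22.3,-42.3,15.4,0]]
  ]
}}

```text
time: 4.65
tool_pos: [551.6, 123.7, 166.2]
tcp_rot: [89.2, 70.2, 89.4]
ft_force: [-0.1, 0.1, -1.3]
finger_gap: 10.8
```

```bash
python3 st.py; python3 plan.py 90 100 20 20 30 40 50;  python3 -c "
from h import *
snap('side','s2')"
```

```text
4.65 q [-5.3  3.1 99.1 20.1 80.1 -9.5] p [551.6 123.7 166.2] x [ 0.    0.34 -0.94] z [1. 0. 0.] F [-0.1  0.1 -1.3] gap 10.8
qd 2.3
20.0 [548.  123.5 135. ] [ -5.   5. 101.  20.  77. -11.] 0.0 [ 2.93 -1.07 -0.37] [0.3 0.2 0.2]
30.0 [548.  115.7 155. ] [-12.   6. 101.  30.  82. -19.] 0.0 [ 0.78 -1.13 -0.36] [ 0.3  0.2 10.2]
40.0 [548.  104.4 173.3] [-19.   8. 100.  38.  88. -26.] 0.0 [-1.32 -1.57 -0.36] [ 0.3  0.2 20.2]
50.0 [548.   90.2 189.4] [-24.  13.  98.  44.  94. -31.] 0.0 [-3.32 -2.36 -0.36] [ 0.3  0.1 30.2]
```

View pics/s2.png

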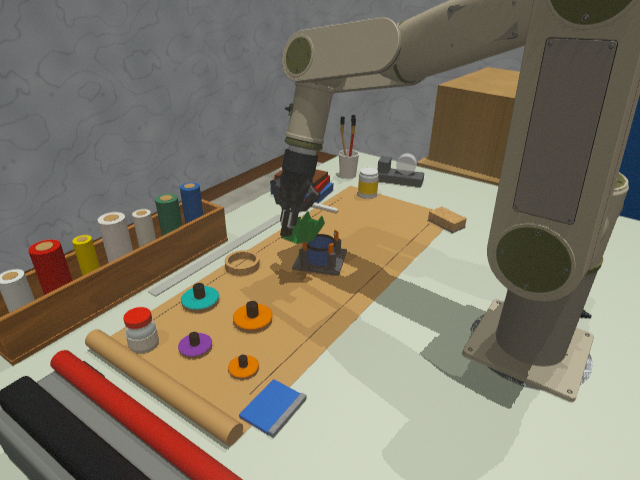

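Emit:
{"method": "servo_tool", "body": {
  "commands": [
    [[255,2.0,-1.2,-0.36,0.3,0.2,5],[255,1.2,-1.3,-0.36,0.3,0.2,10],[255,0.2,-1.5,-0.36,0.3,0.2,15],[255,-0.8,-1.7,-0.36,0.3,0.2,20],[255,-0.8,-1.7,-0.36,0.3,0.2,20],[255,-0.8,-1.7,-0.36,0.3,0.2,20]]
  ]
}}

```text
time: 5.3
tool_pos: [547.2, 102.2, 166.7]
tcp_rot: [90.1, 50.3, 89.8]
ft_force: [0.8, -0.1, -1.7]
finger_gap: 11.1
```

```bash
python3 st.py; python3 plan.py 90 88 20 45 50 55 60 65 70 75 80;  python3 -c "
from h import *
snap('wrist','w3')"
```

```text
5.3 q [-18.7   8.6 100.1  37.4  86.9 -25.8] p [547.2 102.2 166.7] x [ 0.    0.64 -0.77] z [ 1.   -0.01 -0.  ] F [ 0.8 -0.1 -1.7] gap 11.1
qd 2.1
45.0 [548.   97.7 169.7] [-21.  11.  99.  41.  90. -29.] 0.0 [-0.52 -0.16  0.09] [-0.3  0.1  5.3]
50.0 [548.   90.2 177.4] [-24.  14.  98.  44.  93. -32.] 0.0 [-1.59 -0.24  0.09] [-0.3  0.2 10.3]
55.0 [548.   82.1 184.5] [-27.  16.  97.  47.  96. -35.] 0.0 [-2.65 -0.41  0.09] [-0.3  0.2 15.3]
60.0 [548.   73.4 190.8] [-29.  20.  96.  50.  99. -37.] 0.0 [-3.69 -0.68  0.1 ] [-0.2  0.2 20.3]
65.0 [548.   64.2 196.3] [-31.  23.  94.  53. 103. -38.] 0.0 [-4.71 -1.03  0.1 ] [-0.2  0.2 25.3]
70.0 [548.   54.5 201. ] [-32.  26.  93.  56. 106. -40.] 0.0 [-5.69 -1.48  0.1 ] [-0.2  0.2 30.3]
75.0 [548.   44.5 204.9] [-34.  30.  91.  58. 109. -41.] 0.0 [-6.63 -2.    0.11] [-0.2  0.2 35.3]
80.0 [548.   34.1 207.8] [-35.  34.  89.  60. 112. -42.] 0.0 [-7.51 -2.61  0.11] [-0.2  0.2 40.3]
```

View pics/w3.png

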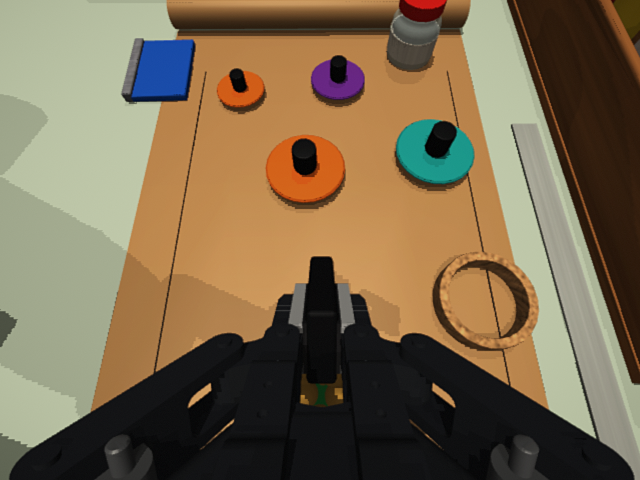

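The wrist view shows only the handle in the fingers, and the gripper hides the cup. I'll check the lip's place with the top and side views instead.

Run:
```python
from h import *
snap('top','t4');snap('side','s4')
a=cv2.imread('pics/t4.png')[150:300,230:430];b=cv2.imread('pics/s4.png')[160:310,230:430]
cv2.imwrite('pics/m4.png',cv2.resize(np.hstack([a,b]),None,fx=2,fy=2,interpolation=cv2.INTER_CUBIC))
for f in('t4','s4'):
    p,d,W,K,T=load(f)
    g=(p[...,1].astype(int)>p[...,0]+15)&(p[...,1]>p[...,2]+15)&(np.abs(W[...,0]-548)<60)&(np.abs(W[...,1]-20)<120)&(W[...,2]>60)
    Q=W[g];print(f,len(Q),Q.min(0),Q.max(0)); i=Q[:,1]<Q[:,1].min()+6; print(Q[i].mean(0))
```

```text
t4 161 [503.3306081    1.61344348  88.84164922] [538.41622931 111.29541697 279.01632848]
[525.3856594    4.80772881 122.64064341]
s4 595 [520.38553863   3.0324085   84.35900139] [571.42184771 132.60050894 166.89749882]
[534.77978929   6.94165701 107.70281745]
```

View pics/m4.png

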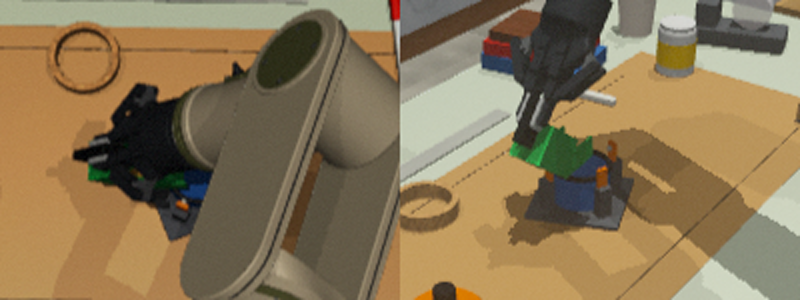

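Emit:
{"method": "servo_tool", "body": {
  "commands": [
    [[255,0,-0.1,0.1,-0.2,0.1,2.5],[255,-0.5,-0.2,0.1,-0.2,0.1,5.3],[255,-1.05,-0.2,0.1,-0.2,0.2,7.8],[255,-1.6,-0.25,0.1,-0.2,0.2,10.3],[255,-2.1,-0.33,0.1,-0.2,0.2,12.8],[255,-2.65,-0.4,0.1,-0.2,0.2,15.3],[255,-3.2,-0.55,0.1,-0.2,0.2,17.8],[255,-3.7,-0.7,0.1,-0.2,0.2,20.3]]
  ]
}}

```text
time: 6.25
tool_pos: [546.9, 74.7, 190.5]
tcp_rot: [90.1, 29.6, 90.2]
ft_force: [0.2, 0.7, -2.3]
finger_gap: 10.8
```

```bash
python3 st.py; python3 plan.py 90 88 20 60 65 70 75 80 85;  python3 - <<'E'
from h import *
snap('side','s5')
b=cv2.imread('pics/s5.png')[170:300,250:420]
cv2.imwrite('pics/m5.png',cv2.resize(b,None,fx=4,fy=4,interpolation=cv2.INTER_CUBIC))
E
```

```text
6.25 q [-28.8  19.7  95.9  50.5  99.5 -36.8] p [546.9  74.7 190.5] x [-0.    0.87 -0.49] z [ 1.  0. -0.] F [ 0.2  0.7 -2.3] gap 10.8
qd 16.3
60.0 [548.   73.4 190.8] [-29.  20.  96.  50.  99. -37.] 0.0 [-0.13 -0.04  0.11] [ 0.  -0.2 -0.4]
65.0 [548.   64.2 196.3] [-31.  23.  94.  53. 103. -38.] 0.0 [-1.2  -0.02  0.1 ] [ 0.  -0.2  4.6]
70.0 [548.   54.5 201. ] [-32.  26.  93.  56. 106. -40.] 0.0 [-2.27 -0.09  0.1 ] [-0.  -0.2  9.6]
75.0 [548.   44.5 204.9] [-34.  30.  91.  58. 109. -41.] 0.0 [-3.34 -0.25  0.1 ] [-0.  -0.2 14.6]
80.0 [548.   34.1 207.8] [-35.  34.  89.  60. 112. -42.] 0.0 [-4.38 -0.5   0.09] [-0.  -0.2 19.6]
85.0 [548.   23.6 209.9] [-36.  38.  87.  63. 116. -43.] 0.0 [-5.4  -0.84  0.09] [-0.  -0.2 24.6]
```

View pics/m5.png

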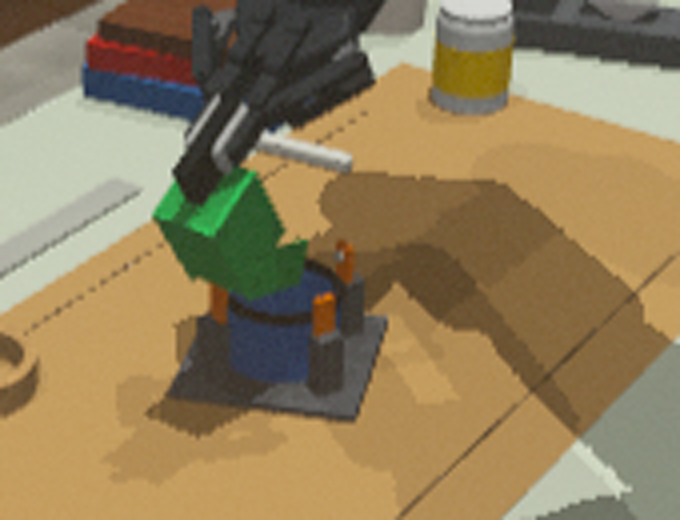

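Emit:
{"method": "servo_tool", "body": {
  "commands": [
    [[255,-0.6,0,0.1,0,-0.2,2],[255,-1.2,0,0.1,0,-0.2,4.6],[255,-1.7,-0.05,0.1,0,-0.2,7],[255,-2.3,-0.1,0.1,0,-0.2,9.6],[255,-2.8,-0.15,0.1,0,-0.2,12],[255,-3.3,-0.25,0.1,0,-0.2,14.6],[255,-3.9,-0.4,0.1,0,-0.2,17],[255,-4.4,-0.5,0.1,0,-0.2,19.6]]
  ]
}}

```text
time: 7.1
tool_pos: [548.1, 34.1, 208.0]
tcp_rot: [90.0, 10.0, 90.0]
ft_force: [0.0, -0.6, -1.3]
finger_gap: 11.3
```

```bash
python3 st.py; python3 plan.py 90 88 20 40 60 80 85 90 ;  python3 - <<'E'
from h import *
snap('side','s6');snap('top','t6');snap('wrist','w6')
b=cv2.imread('pics/s6.png')[170:300,250:420]
c=cv2.imread('pics/t6.png')[170:300,250:420]
cv2.imwrite('pics/m6.png',cv2.resize(np.hstack([b,c]),None,fx=2.3,fy=2.3,interpolation=cv2.INTER_CUBIC))
E
```

```text
7.1 q [-35.3  33.7  89.4  60.4 112.4 -42.3] p [548.1  34.1 208. ] x [ 0.    0.98 -0.17] z [ 1. -0.  0.] F [ 0.  -0.6 -1.3] gap 11.3
qd 19.4
40.0 [548.  104.4 161.3] [-19.   9. 100.  38.  87. -26.] 0.0 [ 7.74 -3.37 -0.02] [ -0.   0. -40.]
60.0 [548.   73.4 190.8] [-29.  20.  96.  50.  99. -37.] 0.0 [ 4.17 -1.01 -0.01] [  0.   0. -20.]
80.0 [548.   34.1 207.8] [-35.  34.  89.  60. 112. -42.] 0.0 [ 0.01 -0.02 -0.01] [0. 0. 0.]
85.0 [548.   23.6 209.9] [-36.  38.  87.  63. 116. -43.] 0.0 [-1.07  0.   -0.01] [0. 0. 5.]
90.0 [548.   12.9 211. ] [-37.  42.  86.  65. 119. -44.] 0.0 [-2.14 -0.07 -0.01] [ 0.  0. 10.]
```

View pics/m6.png

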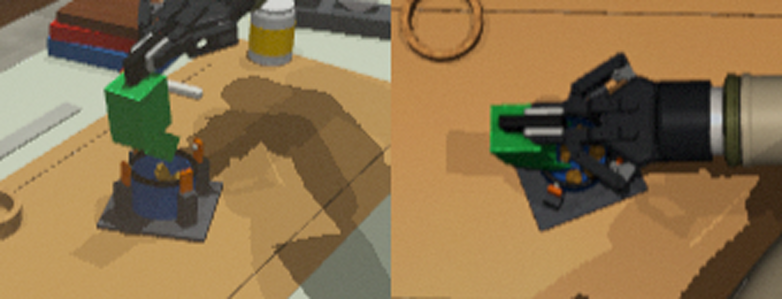

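View pics/w6.png

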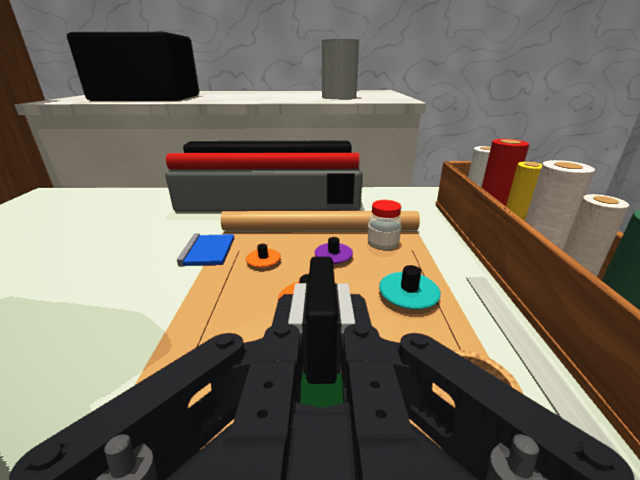

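Emit:
{"method": "servo_tool", "body": {
  "commands": [
    [[255,-0.6,0,0,0,0,3],[255,-1.1,0,0,0,0,5],[255,-1.5,0,0,0,0,7],[255,-1.5,0,0,0,0,7],[255,-1.5,0,0,0,0,7],[255,-1.5,0,0,0,0,7]]
  ]
}}

```text
time: 7.85
tool_pos: [548.1, 20.0, 210.7]
tcp_rot: [90.0, 3.3, 90.0]
ft_force: [0.8, -0.2, -1.7]
finger_gap: 10.9
```

```bash
python3 st.py; python3 plan.py 90 88 20 20 40 60 80  ;  python3 - <<'E'
from h import *
snap('side','s7');snap('top','t7')
b=cv2.imread('pics/s7.png')[190:290,270:370]
c=cv2.imread('pics/t7.png')[190:290,270:370]
cv2.imwrite('pics/m7.png',cv2.resize(np.hstack([b,c]),None,fx=4,fy=4,interpolation=cv2.INTER_CUBIC))
E
```

```text
7.85 q [-36.7  39.   86.8  63.8 116.8 -43.2] p [548.1  20.  210.7] x [ 0.    1.   -0.06] z [ 1. -0.  0.] F [ 0.8 -0.2 -1.7] gap 10.9
qd 0.2
20.0 [548.  123.5 123. ] [ -5.   5. 102.  21.  76. -11.] 0.0 [10.83 -8.16 -0.02] [  0.    0.  -66.7]
40.0 [548.  104.4 161.3] [-19.   9. 100.  38.  87. -26.] 0.0 [ 8.71 -4.45 -0.02] [  0.    0.  -46.7]
60.0 [548.   73.4 190.8] [-29.  20.  96.  50.  99. -37.] 0.0 [ 5.44 -1.68 -0.01] [  0.    0.  -26.7]
80.0 [548.   34.1 207.8] [-35.  34.  89.  60. 112. -42.] 0.0 [ 1.43 -0.2  -0.01] [ 0.   0.  -6.7]
```

View pics/m7.png

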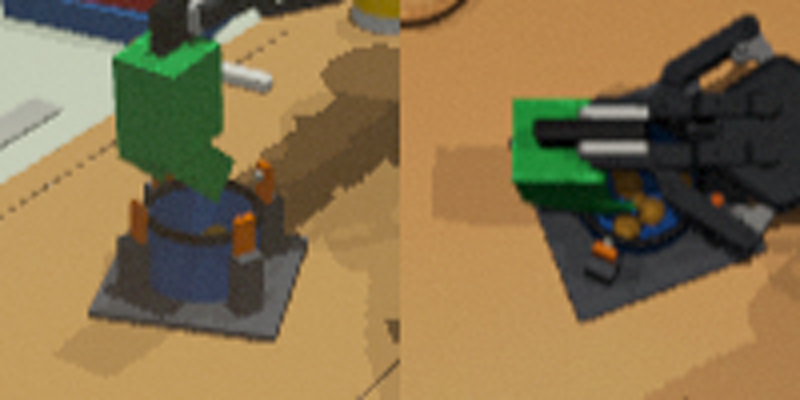

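Emit:
{"method": "servo_tool", "body": {
  "commands": [
    [[255,1.4,0.8,0,0,0,-6.7],[255,3,1,0,0,0,-14],[255,4.5,1,0,0,0,-21],[255,6,0.8,0,0,0,-29],[255,7.3,0.2,0,0,0,-37],[255,8.4,-0.8,0,0,0,-45],[255,9.6,-2.5,0,0,0,-53],[255,10.4,-4,0,0,0,-61]]
  ]
}}

```text
time: 8.75
tool_pos: [548.7, 121.7, 166.0]
tcp_rot: [89.4, 64.5, 89.5]
ft_force: [-1.6, 0.3, -2.4]
finger_gap: 10.9
```

```bash
python3 st.py;  python3 - <<'E'
from h import *
snap('side','s8');snap('top','t8')
b=cv2.imread('pics/s8.png')[190:290,270:370]
c=cv2.imread('pics/t8.png')[190:290,270:370]
cv2.imwrite('pics/m8.png',cv2.resize(np.hstack([b,c]),None,fx=4,fy=4,interpolation=cv2.INTER_CUBIC))
E
```

```text
8.75 q [ -9.    3.6 100.2  25.5  81.2 -14.1] p [548.7 121.7 166. ] x [ 0.    0.43 -0.9 ] z [ 1. -0.  0.] F [-1.6  0.3 -2.4] gap 10.9
```

View pics/m8.png

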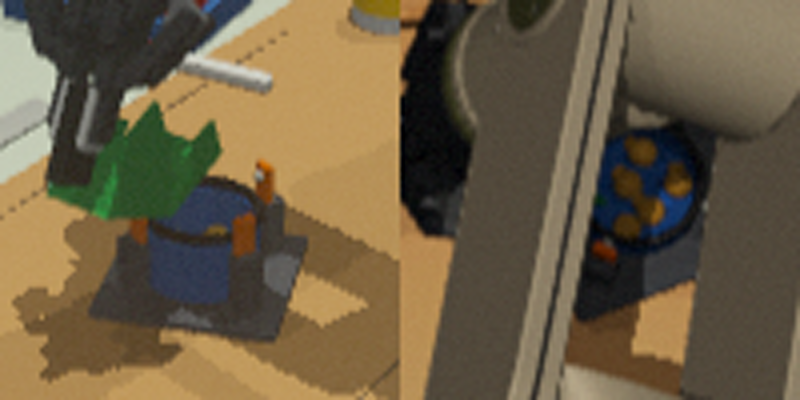

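The top view shows all five caps inside the canister, at about (640,150), (678,180), (627,182), (650,208) and (627,225) in the zoomed picture. Now the cup goes back to its old place.

```bash
cat > go.py <<'E'
import sys
from fit import *
v=fit();s,p,R=cur();q=s['joint_pos'];print('qd',np.abs(s['qd']).max().round(1))
a=list(map(float,sys.argv[1:]))
for i in range(0,len(a),5):
    P=np.array(a[i:i+3]);Rq=cupR(a[i+3],a[i+4])@RCT
    q,c=ik(v,P,Rq,q);print(P,q.round(0),round(c,4),*rel(p,R,P,Rq)); p,R=P,Rq
E
python3 go.py 580 -120 230 35 0 603.2 -293.3 130 -18 0 603.2 -293.3 37 -18 0
```

```text
qd 6.3
[ 580. -120.  230.] [-17.   6.  87.  -0.  87.  38.] 0.0 [-16.35 -19.36   3.13] [ 54.4 -12.2 -23.6]
[ 603.2 -293.3  130. ] [-30.  22.  79.  -0.  79.  78.] 0.0 [10.   -8.04 15.53] [53.  0.  0.]
[ 603.2 -293.3   37. ] [-30.  27.  83.  -0.  70.  78.] 0.0 [9.3 0.  0. ] [0. 0. 0.]
```

Emit:
{"method": "servo_tool", "body": {
  "commands": [
    [[255,-3,2,0,0,0,-5],[255,-16.4,-19.4,3.1,54.4,-12.2,-23.6],[255,-16.4,-19.4,3.1,54.4,-12.2,-23.6],[255,-16.4,-19.4,3.1,54.4,-12.2,-23.6],[255,-16.4,-19.4,3.1,54.4,-12.2,-23.6],[255,-16.4,-19.4,3.1,54.4,-12.2,-23.6],[255,-16.4,-19.4,3.1,54.4,-12.2,-23.6],[255,-16.4,-19.4,3.1,54.4,-12.2,-23.6]]
  ]
}}

```text
time: 9.65
tool_pos: [578.4, -127.2, 228.1]
tcp_rot: [-172.4, 89.7, 131.7]
ft_force: [0.1, 0.2, -1.9]
finger_gap: 11.2
```

```bash
python3 st.py; python3 go.py 603.2 -293.3 130 -18 0 603.2 -293.3 37 -18 0
```

```text
9.65 q [-17.5   6.6  86.5   0.2  87.1  38.4] p [ 578.4 -127.2  228.1] x [-0.  0. -1.] z [ 0.56 -0.83 -0.01] F [ 0.1  0.2 -1.9] gap 11.2
qd 82.9
[ 603.2 -293.3  130. ] [-30.  22.  79.  -0.  79.  78.] 0.0 [ 9.73 -7.25 15.2 ] [52.1 -0.3  0.2]
[ 603.2 -293.3   37. ] [-30.  27.  83.  -0.  70.  78.] 0.0 [9.3 0.  0. ] [0. 0. 0.]
```

Emit:
{"method": "servo_tool", "body": {
  "commands": [
    [[255,9,-7.6,15.3,52.5,0,0],[255,9,-7.6,15.3,52.5,0,0],[255,9,-7.6,15.3,52.5,0,0],[255,9,-7.6,15.3,52.5,0,0],[255,9,-7.6,15.3,52.5,0,0],[255,9,-7.6,15.3,52.5,0,0],[255,9,-7.6,15.3,52.5,0,0],[255,9,-7.6,15.3,52.5,0,0]]
  ]
}}

```text
time: 10.45
tool_pos: [602.6, -293.6, 137.1]
tcp_rot: [-133.4, 89.6, 118.9]
ft_force: [1.0, -0.4, -1.2]
finger_gap: 10.8
```

```bash
python3 st.py; python3 go.py 603.2 -293.3 37 -18 0; python3 -c "
from h import *
snap('side','s9')"
```

```text
10.45 q [-30.5  21.7  78.5   0.2  80.1  77.2] p [ 602.6 -293.6  137.1] x [-0.    0.01 -1.  ] z [-0.3  -0.95 -0.  ] F [ 1.  -0.4 -1.2] gap 10.8
qd 1.1
[ 603.2 -293.3   37. ] [-30.  27.  83.  -0.  70.  78.] 0.0 [10.01  0.09 -0.  ] [ 0.3 -0.2  0.3]
```

View pics/s9.png

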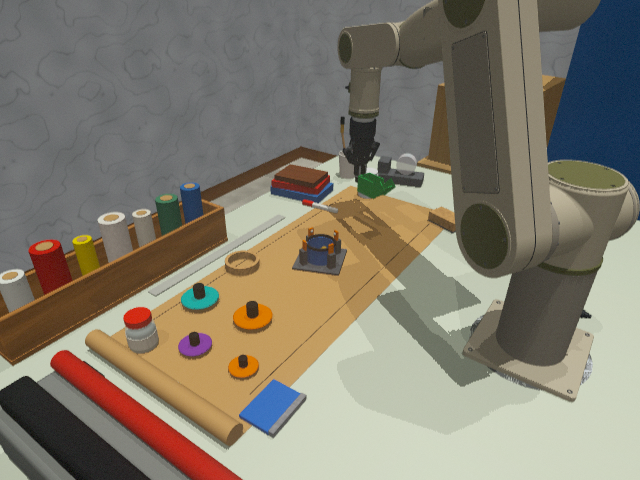

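Emit:
{"method": "servo_tool", "body": {
  "commands": [
    [[255,5,0.1,0,0.3,-0.2,0.3],[255,8.5,0.1,0,0.3,-0.2,0.3],[255,9.6,0.1,0,0.3,-0.2,0.3],[255,9.9,0.1,0,0.3,-0.2,0.3],[255,9.9,0.1,0,0.3,-0.2,0.3]]
  ]
}}

```text
time: 11.0
tool_pos: [604.2, -293.2, 39.0]
tcp_rot: [77.7, 89.9, -30.3]
ft_force: [-0.2, 0.6, -0.2]
finger_gap: 11.3
```

```bash
python3 st.py
```

```text
11.0 q [-30.3  27.1  82.5  -0.   70.4  77.8] p [ 604.2 -293.2   39. ] x [ 0. -0. -1.] z [-0.31 -0.95  0.  ] F [-0.2  0.6 -0.2] gap 11.3
```

Emit:
{"method": "servo_tool", "body": {
  "commands": [
    [[255,0.15,0,0,0,0,0],[255,0.15,0,0,0,0,0]]
  ]
}}

```text
time: 11.2
tool_pos: [604.5, -293.5, 37.9]
tcp_rot: [75.8, 89.8, -32.3]
ft_force: [-0.2, -0.5, -0.9]
finger_gap: 11.5
```

```bash
python3 st.py
```

```text
11.2 q [-30.3  27.1  82.5  -0.   70.2  77.8] p [ 604.5 -293.5   37.9] x [ 0. -0. -1.] z [-0.31 -0.95  0.  ] F [-0.2 -0.5 -0.9] gap 11.5
```

Within about 1 mm of the table; release and rise.

Emit:
{"method": "servo_tool", "body": {
  "commands": [
    [[255,0.1,0,0,0,0,0],[0,0.1,0,0,0,0,0],[0,0.1,0,0,0,0,0],[0,0.1,0,0,0,0,0],[0,0.1,0,0,0,0,0],[0,-4,0,0,0,0,0],[0,-9,0,0,0,0,0],[0,-13,0,0,0,0,0]]
  ]
}}

```text
time: 12.0
tool_pos: [603.9, -293.2, 169.1]
tcp_rot: [72.5, 89.9, -35.6]
ft_force: [1.7, -0.5, 1.1]
finger_gap: 85.1
```

```bash
python3 st.py; python3 -c "
from h import *
snap('wrist','w10')"
```

```text
12.0 q [-30.3  20.1  77.1  -0.   82.6  77.9] p [ 603.9 -293.2  169.1] x [ 0. -0. -1.] z [-0.31 -0.95  0.  ] F [ 1.7 -0.5  1.1] gap 85.1
```

View pics/w10.png

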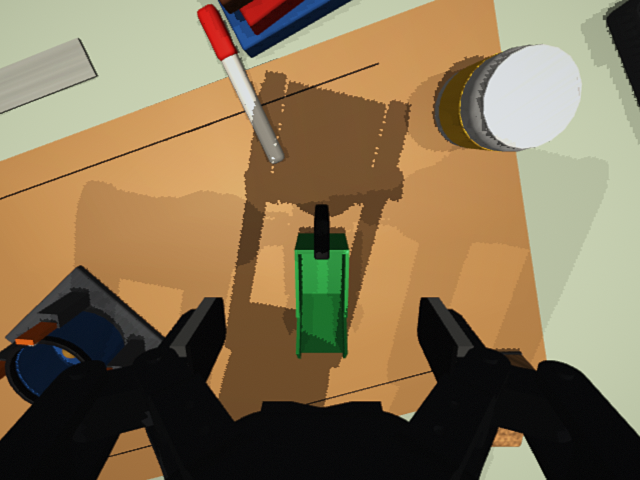

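The wrist view shows the cup standing upright and empty, its tab at (322,230), clear of the fingers. On to the lid.

```bash
python3 go.py 526.2 278 130 22 0
```

```text
qd 7.1
[526.2 278.  130. ] [23. 11. 93. -0. 77. 91.] 0.0 [  4.32 -25.59 -51.95] [-40.1   0.4  -0.7]
```

Emit:
{"method": "servo_tool", "body": {
  "commands": [
    [[0,3.5,-25.6,-52,-40,0,0],[0,3.5,-25.6,-52,-40,0,0],[0,3.5,-25.6,-52,-40,0,0],[0,3.5,-25.6,-52,-40,0,0],[0,3.5,-25.6,-52,-40,0,0],[0,3.5,-25.6,-52,-40,0,0],[0,3.5,-25.6,-52,-40,0,0],[0,3.5,-25.6,-52,-40,0,0]]
  ]
}}

```text
time: 12.85
tool_pos: [547.1, 104.1, 142.0]
tcp_rot: [38.6, 89.9, -29.6]
ft_force: [0.9, 0.0, -0.0]
finger_gap: 85.6
```

```bash
python3 st.py; python3 go.py 526.2 278 130 22 0
python3 - <<'E'
from h import *
snap('wrist','w11')
p,d,W,K,T=load('w11')
E
```

```text
12.85 q [ 5.5  4.2 98.3 -0.1 77.5 73.7] p [547.1 104.1 142. ] x [ 0. -0. -1.] z [ 0.37 -0.93  0.  ] F [ 0.9  0.  -0. ] gap 85.6
qd 51.5
[526.2 278.  130. ] [23. 11. 93.  0. 77. 91.] 0.0 [  1.18   4.53 -16.92] [-0.2  0.1 -0.1]
```

View pics/w11.png

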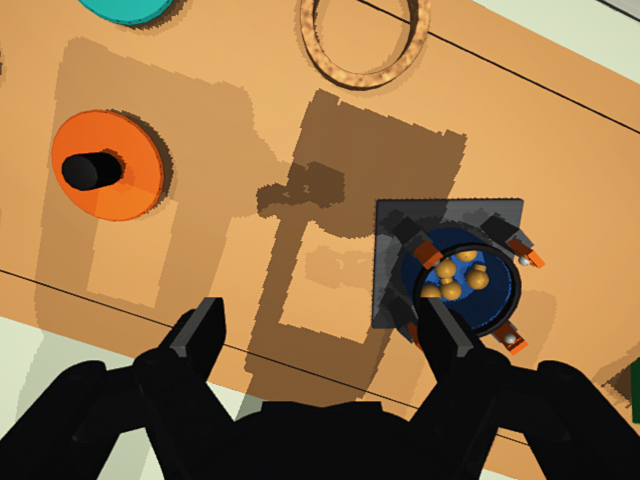

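The wrist view shows five caps in the canister, around (460,270), and the orange lid at (105,165).

Emit:
{"method": "servo_tool", "body": {
  "commands": [
    [[0,1,4.4,-16,0,0,0],[0,1,4.4,-16,0,0,0],[0,1,4.4,-16,0,0,0],[0,1,4.4,-16,0,0,0],[0,1,4.4,-16,0,0,0],[0,1,4.4,-16,0,0,0]]
  ]
}}

```text
time: 13.5
tool_pos: [529.0, 266.5, 131.7]
tcp_rot: [3.6, 89.9, -64.5]
ft_force: [1.6, -0.1, -0.4]
finger_gap: 85.2
```

```bash
python3 st.py; python3 go.py 526.2 278 24 22 0
python3 - <<'E'
from h import *
snap('wrist','w12')
E
```

```text
13.5 q [21.8 10.1 92.9 -0.1 76.9 90. ] p [529.  266.5 131.7] x [ 0. -0. -1.] z [ 0.37 -0.93  0.  ] F [ 1.6 -0.1 -0.4] gap 85.2
qd 1.6
[526.2 278.   24. ] [23. 18. 96. -0. 66. 91.] 0.0 [10.77  0.17 -1.2 ] [-0.1  0.1 -0. ]
```

View pics/w12.png

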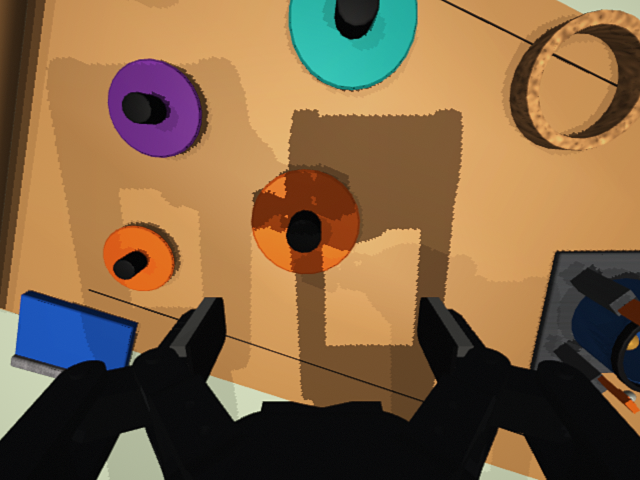

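```bash
python3 - <<'E'
from h import *
p,d,W,K,T=load('w12')
m=np.zeros(d.shape,bool);m[195:265,275:335]=1
m&=(W[...,2]>46)&(W[...,2]<54)&(p.max(2)<80);Q=W[m];print(len(Q),(Q.min(0)+Q.max(0))/2,Q.mean(0),Q.max(0)-Q.min(0))
m=np.zeros(d.shape,bool);m[160:280,240:370]=1
m&=(W[...,2]>13)&(W[...,2]<22)&(p[...,0]>90);Q=W[m];print(len(Q),cv2.minEnclosingCircle(Q[:,:2].astype(np.float32)),Q[:,2].mean())
E
python3 go.py 526.2 278 24 22 0
```

```text
948 [530.31106608 280.43980051  48.92012291] [530.70237147 280.65534423  49.48948472] [24.95568644 24.87927959  5.6014914 ]
7664 ((529.625244140625, 280.45306396484375), 44.11585998535156) 18.049692049303985
qd 0.9
[526.2 278.   24. ] [23. 18. 96. -0. 66. 91.] 0.0 [10.78  0.17 -1.26] [-0.2  0.1 -0. ]
```

Emit:
{"method": "servo_tool", "body": {
  "commands": [
    [[0,5,0.5,-1.34,0,0,0],[0,9,0.5,-1.34,0,0,0],[0,10.8,0.5,-1.34,0,0,0],[0,10.8,0.5,-1.34,0,0,0],[255,10.8,0.5,-1.34,0,0,0],[255,10.8,0.5,-1.34,0,0,0],[255,10.8,0.5,-1.34,0,0,0],[255,10.8,0.5,-1.34,0,0,0]]
  ],
  "force": 80
}}

```text
time: 14.35
tool_pos: [529.9, 281.6, 25.6]
tcp_rot: [69.6, 89.8, 1.5]
ft_force: [0.5, 0.8, -0.5]
finger_gap: 28.3
```

```bash
python3 st.py; python3 go.py 547 -14 150 22 0
```

```text
14.35 q [23.1 18.1 95.6 -0.1 66.1 91.3] p [529.9 281.6  25.6] x [ 0.  0. -1.] z [ 0.37 -0.93  0.  ] F [ 0.5  0.8 -0.5] gap 28.3
qd 0.5
[547. -14. 150.] [-7.  2. 99. -0. 78. 61.] 0.0 [-12.43  -9.37  28.09] [-0.2  0.1 -0.2]
```

Emit:
{"method": "servo_tool", "body": {
  "commands": [
    [[255,0,0,0,0,0,0],[255,0,0,0,0,0,0],[255,-4,0,0,0,0,0],[255,-8,0,0,0,0,0],[255,-12.4,0,0,0,0,0],[255,-12.4,-3,9,0,0,0],[255,-12.4,-5,14,0,0,0],[255,-12.4,-5,14,0,0,0]]
  ]
}}

```text
time: 15.15
tool_pos: [534.3, 131.7, 149.0]
tcp_rot: [48.5, 89.8, -19.6]
ft_force: [0.5, 0.7, -1.7]
finger_gap: 23.4
```

```bash
python3 st.py; python3 go.py 547 -14 150 22 0;python3 - <<'E'
from h import *
snap('wrist','w13');snap('side','s13')
E
```

```text
15.15 q [ 8.6  2.8 99.  -0.1 78.1 76.6] p [534.3 131.7 149. ] x [ 0. -0. -1.] z [ 0.37 -0.93  0.  ] F [ 0.5  0.7 -1.7] gap 23.4
qd 50.6
[547. -14. 150.] [-7.  2. 99.  0. 78. 61.] 0.0 [-0.09 -4.27 13.99] [-0.1  0.1 -0.1]
```

View pics/w13.png

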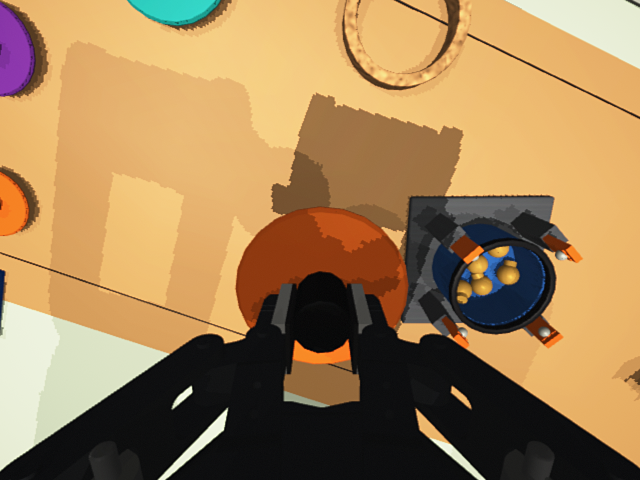

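View pics/s13.png

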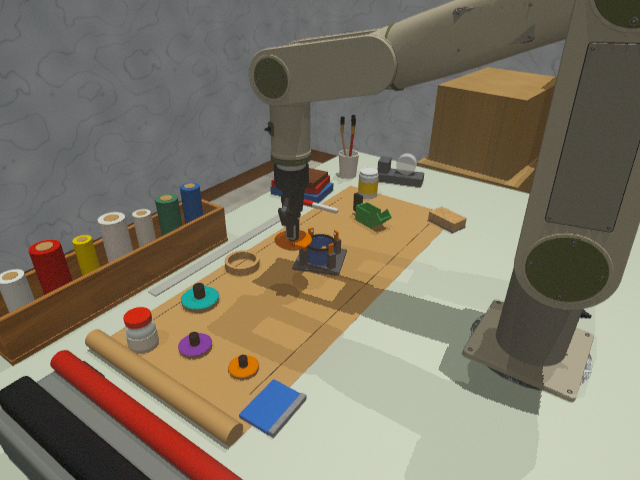

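The lid is held level at (322,285), and the canister is visible with its gasket ring centred near (505,285). I'll measure both in this one wrist image.

```bash
cat > meas.py <<'E'
import sys
from h import *
from scipy.optimize import least_squares
p,d,W,K,T=load(sys.argv[1]); c0=np.array([550,-14.])
rho=np.hypot(W[...,0]-c0[0],W[...,1]-c0[1])
for lo,hi,n in((70,80,'clip tops'),(57,63,'gasket')):
    m=(rho<62)&(W[...,2]>lo)&(W[...,2]<hi)
    if n=='gasket': m&=(rho<43)&(rho>31)&(p.max(2)<60)
    Q=W[m]
    if len(Q)<20: continue
    f=lambda v:np.hypot(Q[:,0]-v[0],Q[:,1]-v[1])-v[2]
    s=least_squares(f,[*c0,45],loss='soft_l1'); print(n,len(Q),s.x.round(2),Q[:,2].mean().round(1))
    if n!='gasket':
        k,l,st,ce=cv2.connectedComponentsWithStats(m.astype(np.uint8))
        C=[W[l==i].mean(0) for i in range(1,k) if st[i,4]>40]; print(np.round(C,1), np.mean(C,0).round(1))
m=(W[...,2]>4)&(W[...,2]<12)&(rho<95)&(p.max(2)<90);Q=W[m]
if len(Q)>100: print('plate',len(Q),cv2.minAreaRect(Q[:,:2].astype(np.float32)))
E
python3 meas.py w13; python3 meas.py w11
python3 - <<'E'
from h import *
p,d,W,K,T=load('w13')
o=(p[...,0]>110)&(p[...,2]<60)&(p[...,0]>p[...,1]+40); m=np.zeros(d.shape,bool);m[200:365,230:410]=1;m&=o&(W[...,2]>100)
Q=W[m];print(len(Q),Q.min(0),Q.max(0)); A=np.c_[Q[:,:2],np.ones(len(Q))]; print('plane',np.linalg.lstsq(A,Q[:,2],rcond=None)[0])
h=cv2.convexHull(Q[:,:2].astype(np.float32))[:,0]; print(cv2.minEnclosingCircle(Q[:,:2].astype(np.float32)))
i=r.sense();print(i['tool_pos'],T[:3,3])
E
```

```text
clip tops 1136 [551.38 -11.71  48.55] 74.5
[[570.   32.8  74.9]
 [595.3 -30.4  74.5]
 [532.7 -56.7  74.3]
 [507.6   6.6  74.6]] [551.4 -11.9  74.6]
gasket 1851 [551.2  -11.88  37.55] 59.9
plate 4566 ((550.6641845703125, -11.831130981445312), (124.52131652832031, 122.65081787109375), 22.289241790771484)
clip tops 947 [550.49 -11.33  49.08] 74.7
[[570.   32.6  75.1]
 [595.4 -30.5  74.6]
 [532.8 -56.8  74.4]
 [506.5  11.2  74.7]] [551.2 -10.9  74.7]
gasket 1557 [551.22 -12.    37.58] 60.0
plate 6632 ((551.033447265625, -12.743568420410156), (124.55654907226562, 124.23997497558594), 22.38041114807129)
12811 [490.05253802  87.66052676 137.47430102] [577.75161346 175.07286886 195.89200731]
plane [-1.04826201e-02 -7.18763655e-03  1.48021104e+02]
((533.8570556640625, 131.3531494140625), 44.086891174316406)
[534.54081721 127.56188188 148.44268972] [605.60523857 160.83384186 292.3422045 ]
```

```bash
python3 st.py; python3 go.py 551 -12 110 22 0
```

```text
15.25 q [ 8.2  2.8 99.  -0.2 78.1 76.7] p [534.5 127.6 148.4] x [ 0. -0. -1.] z [ 0.37 -0.93  0.  ] F [ 0.2  0.6 -0.9] gap 23.6
qd 4.7
[551. -12. 110.] [ -7.   5. 101.  -0.  74.  61.] 0.0 [ 3.89 -3.61 13.57] [-0.4  0.2 -0. ]
```

Emit:
{"method": "servo_tool", "body": {
  "commands": [
    [[255,0,-1.2,4.5,-0.4,0.2,0],[255,0,-2.4,9,-0.4,0.2,0],[255,1,-3.6,13.6,-0.4,0.2,0],[255,2.5,-3.6,13.6,-0.4,0.2,0],[255,3.9,-3.6,13.6,-0.4,0.2,0],[255,3.9,-3.6,13.6,-0.4,0.2,0],[255,3.9,-3.6,13.6,-0.4,0.2,0]]
  ],
  "force": 100
}}

```text
time: 15.95
tool_pos: [551.0, -5.2, 108.7]
tcp_rot: [-171.7, 89.8, 120.6]
ft_force: [1.5, -0.4, -1.9]
finger_gap: 22.9
```

```bash
python3 st.py; python3 go.py 551 -12 90 22 0
python3 - <<'E'
from h import *
snap('wrist','w14')
snap('top','t14')
snap('side','s14')
E
python3 meas.py w14
python3 - <<'E'
from h import *
s=cv2.imread('pics/s14.png')[180:290,250:400];w=cv2.imread('pics/w14.png')
cv2.imwrite('pics/m14.png',np.hstack([cv2.resize(s,(400,293)),cv2.resize(w,(391,293))]))
E
```

```text
15.95 q [ -6.    5.3 100.7   0.2  74.1  61.6] p [551.   -5.2 108.7] x [-0.  0. -1.] z [ 0.38 -0.92 -0.  ] F [ 1.5 -0.4 -1.9] gap 22.9
qd 1.2
[551. -12.  90.] [ -7.   6. 102.  -0.  72.  61.] 0.0 [ 1.87 -0.26  0.63] [ 0.4 -0.2  0. ]
clip tops 663 [548.84 -12.71  50.51] 75.4
[[571.6  32.1  76. ]
 [595.4 -31.1  74.9]
 [536.1 -61.6  76.3]] [567.7 -20.2  75.7]
gasket 480 [545.19 -12.92  44.4 ] 60.0
plate 7113 ((552.3453979492188, -12.948135375976562), (121.96697235107422, 124.49291229248047), 22.354415893554688)
```

View pics/m14.png

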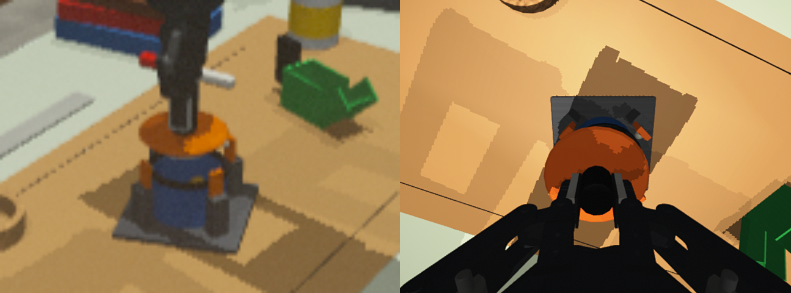

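Emit:
{"method": "servo_tool", "body": {
  "commands": [
    [[255,0.5,-0.25,0.65,0.4,-0.2,0],[255,1.3,-0.25,0.65,0.4,-0.2,0],[255,1.7,-0.25,0.65,0.4,-0.2,0],[255,1.7,-0.25,0.65,0.4,-0.2,0]]
  ]
}}

```text
time: 16.5
tool_pos: [550.8, -13.7, 90.9]
tcp_rot: [-79.8, 89.9, -148.0]
ft_force: [1.0, 0.1, -2.1]
finger_gap: 22.9
```

```bash
python3 st.py; python3 go.py 551.2 -12.2 80 22 0
python3 - <<'E'
from h import *
snap('wrist','w15')
p,d,W,K,T=load('w15')
o=(p[...,0]>110)&(p[...,2]<60)&(p[...,0]>p[...,1]+40); m=np.zeros(d.shape,bool);m[180:375,220:420]=1;m&=o&(W[...,2]>78)&(W[...,2]<95)
Q=W[m];print(len(Q),Q.mean(0)); print(cv2.minEnclosingCircle(Q[:,:2].astype(np.float32)))
A=np.c_[Q[:,:2],np.ones(len(Q))]; print('plane',np.linalg.lstsq(A,Q[:,2],rcond=None)[0])
E
python3 meas.py w15
```

```text
16.5 q [ -6.7   6.4 101.5  -0.   72.1  61.4] p [550.8 -13.7  90.9] x [-0. -0. -1.] z [ 0.37 -0.93  0.  ] F [ 1.   0.1 -2.1] gap 22.9
qd 0.7
[551.2 -12.2  80. ] [ -7.   7. 102.  -0.  71.  61.] 0.0 [ 1.09  0.09 -0.12] [-0.2  0.   0.1]
12120 [564.19793204  -7.29141675  82.95010555]
((554.15185546875, -11.815425872802734), 48.3890380859375)
plane [-6.55823096e-03 -3.64948516e-03  8.66236360e+01]
clip tops 948 [543.5  -16.42  54.5 ] 75.3
[[595.7 -31.2  75.1]
 [570.2  30.7  75.1]] [ 5.83e+02 -3.00e-01  7.51e+01]
gasket 256 [547.6  -14.83  43.27] 59.4
plate 8143 ((552.220947265625, -13.025344848632812), (122.5904769897461, 124.56971740722656), 22.110809326171875)
```

Emit:
{"method": "servo_tool", "body": {
  "commands": [
    [[255,0.4,0.06,-0.08,0,0,0],[255,0.7,0.06,-0.08,0,0,0],[255,1.0,0.06,-0.08,0,0,0],[255,1.2,0.06,-0.08,0,0,0],[255,1.2,0.06,-0.08,0,0,0]]
  ]
}}

```text
time: 17.05
tool_pos: [553.0, -12.9, 81.3]
tcp_rot: [46.9, 89.8, -21.2]
ft_force: [-2.1, -0.6, 5.2]
finger_gap: 22.8
```

```bash
python3 st.py
```

```text
17.05 q [-6.600e+00  7.200e+00  1.018e+02 -1.000e-01  7.080e+01  6.150e+01] p [553.  -12.9  81.3] x [ 0. -0. -1.] z [ 0.37 -0.93  0.  ] F [-2.1 -0.6  5.2] gap 22.8
```

Emit:
{"method": "servo_tool", "body": {
  "commands": [
    [[255,0.2,-0.12,-0.05,0,0,0],[255,0.4,-0.12,-0.05,0,0,0],[255,0.6,-0.12,-0.05,0,0,0],[255,0.6,-0.12,-0.05,0,0,0]]
  ]
}}

```text
time: 17.45
tool_pos: [550.9, -12.7, 74.1]
tcp_rot: [34.8, 89.9, -33.4]
ft_force: [1.0, -0.4, 1.7]
finger_gap: 23.1
```

```bash
python3 st.py
```

```text
17.45 q [ -6.6   7.5 102.3  -0.   70.1  61.5] p [550.9 -12.7  74.1] x [ 0. -0. -1.] z [ 0.37 -0.93  0.  ] F [ 1.  -0.4  1.7] gap 23.1
```

Emit:
{"method": "servo_tool", "body": {
  "commands": [
    [[255,0.15,0,0,0,0,0],[255,0.3,0,0,0,0,0],[255,0.4,0,0,0,0,0],[255,0.4,0,0,0,0,0]]
  ]
}}

```text
time: 17.85
tool_pos: [551.0, -12.7, 70.9]
tcp_rot: [38.5, 89.9, -29.7]
ft_force: [-2.7, 0.3, 8.4]
finger_gap: 22.9
```

```bash
python3 st.py
```

```text
17.85 q [ -6.6   7.7 102.4  -0.   69.8  61.5] p [551.  -12.7  70.9] x [ 0. -0. -1.] z [ 0.37 -0.93  0.  ] F [-2.7  0.3  8.4] gap 22.9
```

Emit:
{"method": "servo_tool", "body": {
  "commands": [
    [[255,0.1,0,0,0,0,0],[255,0.1,0,0,0,0,0],[255,0.1,0,0,0,0,0]]
  ]
}}

```text
time: 18.15
tool_pos: [551.0, -12.7, 70.2]
tcp_rot: [39.4, 89.9, -28.7]
ft_force: [-2.6, 0.4, 10.1]
finger_gap: 22.7
```

```bash
python3 st.py
python3 - <<'E'
from h import *
snap('wrist','w16');snap('side','s16');snap('top','t16')
p,d,W,K,T=load('w16')
o=(p[...,0]>110)&(p[...,2]<60)&(p[...,0]>p[...,1]+40); m=np.zeros(d.shape,bool);m[180:375,220:420]=1
m&=o&(np.hypot(W[...,0]-551,W[...,1]+12.5)<38)&(W[...,2]>50)&(W[...,2]<72)
Q=W[m];print(len(Q),Q.mean(0),np.median(Q[:,2]))
A=np.c_[Q[:,:2],np.ones(len(Q))]; print('plane',np.linalg.lstsq(A,Q[:,2],rcond=None)[0])
s=cv2.imread('pics/s16.png')[180:290,250:400];w=p[...,::-1]
cv2.imwrite('pics/m16.png',np.hstack([cv2.resize(s,(400,293)),cv2.resize(w,(391,293))]))
E
python3 st.py
```

```text
18.15 q [ -6.6   7.8 102.4  -0.   69.7  61.5] p [551.  -12.7  70.2] x [ 0. -0. -1.] z [ 0.37 -0.93  0.  ] F [-2.6  0.4 10.1] gap 22.7
8595 [564.58983348  -6.7252063   62.41628085] 62.4193241078911
plane [-1.96442836e-03 -1.70518601e-03  6.35139094e+01]
18.3 q [ -6.6   7.8 102.4  -0.   69.7  61.5] p [551.1 -12.8  70.2] x [ 0. -0. -1.] z [ 0.37 -0.93  0.  ] F [-3.  -0.3 10. ] gap 22.8
```

View pics/m16.png

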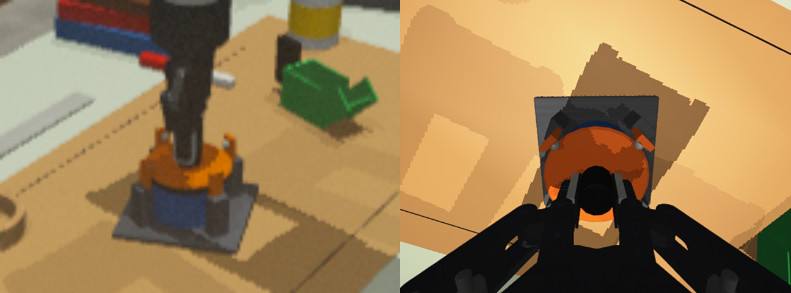

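The clips are over the flange. The flange top is at 62.4 mm, so the lid sits at about 44.9 mm with the gasket squeezed about 5 mm, level and under a steady ~10 N reading. Handing in.

```bash
python3 -c "
from h import *
print(r.hand_in()); s=r.sense(); print(s['tool_pos'],s['ft_force'],s['time'])"
```

```text
the job is handed in; nothing more can be done
None
the job is handed in; nothing more can be done
```

I poured all five caps into the canister, stood the empty cup back upright at its old place and let go. I then pressed the lid on until it snapped under the clips. I handed in at about 18.3 s of the 67 s allowed, with the arm still pressing the lid.

Last checks:
- **Caps:** the top and wrist pictures showed all five inside the canister before the lid went on.
- **Cup:** the pictures showed it upright, empty and released.
- **Lid:** the force rose at the clips and then dropped, which is the snap. The lid's underside was about 44.9 mm above the canister's (limit 49.5 mm). It was tilted by less than 0.2° and centred to about 1 mm.
- **Press:** the gasket was squeezed about 5 mm, judged from the lid's height. The force reading was about 10 N and steady.
- **Bystanders:** I didn't measure these at the end. Nothing came near them, and they looked unmoved in the pictures.

One disagreement: the top and wrist cameras differed by about 3 to 4 mm on where the canister and lid were. I used the wrist values, which matched the tool's measured position.

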